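# Turn the papier-mache head to the front and wedge the turntable

## Robot

A 7-joint arm with a two-finger parallel gripper is mounted at the origin on the work surface. World frame = base frame: x ahead of the robot, y to its left, z up, the work surface at z = 0. Lengths are in m, angles in rad, forces in N, time in s.
With the tool pointing down it reaches from about 0.425 to 0.875 m from the base axis. Payload 4.7 kg.
Tool frame: the origin (TCP) lies at the very end of the fingers, on their centre line; the grasp point (between the pads) lies 19 mm behind it; y points along the fingers, x is the direction in which the jaws open and shut, and the axes are right-handed (so a half turn about y gives the same grasp; the last joint's range is limited). The gripper opens to 85 mm and grips with 20 to 120 N. Pads are 22 mm wide; open, the fingers measure 114 mm over their backs; the gripper's body (76 mm by 85 mm) begins 54 mm behind the grasp point. The pads swing forward as they close: fully open they stand 13 mm farther back than shut.
Start: joints at [1.332, 0.321, -0.07, 1.45, 0.023, 1.371, -0.057], TCP at [0.163, -0.629, 0.231] pointing down, gripper open.
Joint ranges: [-2.86, 2.86], [-0.3, 2.09], [-1.38, 1.24], [0.06, 2.45], [-1.56, 4.7], [0.09, 2.05], [-2.69, 2.69]. Speed limits (rad/s): [2.57, 2.57, 3.14, 3.14, 3.14, 3.14, 3.14].

## Interface

Orientations are given as a unit quaternion [w, x, y, z].
In Python, from rig import manip, vision gives the robot as it stands.
- The arm moves only by the tool drive_tool, never from a script. Its argument "commands" is a list of rows, each an object with "translation": the shift along the tool's x, y, z in m, a list of three; "angular": the turn, a rotation vector about the tool's x, y, z in degrees, a list of three. A call has 1 to 8 rows; each row is the pose to reach, as a shift and turn from the pose commanded when the call began, along the tool's axes at that moment; what a row does not reach only later rows make up. A row lasts 1/12 s, in which the tool goes at most 41.7 mm and 7.16 degrees, less where a joint would pass 70% of its speed; a pose out of reach is approached as far as the arm can. A call with a gripper value outside its range is refused whole. "hand" is the opening, from 0 (shut) to 1 (fully open), set as the call begins (left out, the last holds). The fingers move at their own pace and stop on an object; the grip force is fixed at half the most. Time passes only in rows, so rows that repeat a pose let the fingers close. It gives the time, the measured TCP pose, the force and the opening at its end, in the units of the state.
- manip.read_state(): the state, without advancing time (a new reading comes with each control period).
- vision.read_camera(name): name is "scene" or "top" or "wrist"; returns a dict with "img" (400x640x3 uint8, red, green, blue), "fovy" (degrees; the focal length in pixels is half the picture's height over the tangent of half this angle, whatever the lens; pixels are square), "cx", "cy" (the principal point, pixels), "xyz" and "orientation" of the camera in the world. Camera axes: x right, y down, z forward; pixel columns grow to the right and rows downward; lengths in m; the calibration is good to about 2 mm. A picture is of the moment at which its call begins. There is no depth.
- manip.job_done(): hands the job in, once; it reports no verdict.
The state is a dict: "time": time; "qpos": joint angles; "dq": joint speeds; "joint_torque": joint torques, N m; "eef_pos": TCP position; "eef_rot": TCP orientation; "contact_force": force on the tool from outside, world axes, zero at the start; "torque": the same for the moment, N m; "finger_gap": opening from 0.0 (shut) to 1.0 (fully open).
Only numpy, scipy, OpenCV 4.12 (cv2) and the standard library are available. Lean on these libraries where they do the work, as an engineer would, in place of code of your own. Each camera call takes 0.05 s, during which the arm holds its last target. There are 200 camera calls.

## Task

The papier-mache head on the modelling turntable must face straight to the front of the bench, the robot's side, and stay so while the next piece is glued on. Turn the board by its rim, pressing gently and without touching the head, until the face looks to the front; then push the loose wooden wedge in under the rim, flat on the bench and tip first, until it is jammed firmly but not forced, and let go. Leave the glue gun, the pen jar, the pencil and the tin where they are.

Things in the scene. Friction and masses are not known exactly. Their poses are not given: they have to be found in the camera images.
- stand: Foot of the turntable, a dark wooden disc 130 mm across fixed to the bench, with a steel bearing on top. Origin on the turning axis at bench level (within 2 mm). Its -x axis points to the front of the bench.
- board_top (a point): Centre of the upper face of the turntable's board, on the turning axis. The board is a plain round plywood disc, 300 mm across, 18 mm thick, level, concentric with the foot, no handle or notch; its upper face is 35 to 37 mm and its underside 17 to 19 mm above the bench; it overhangs the foot by 85 mm all round.
- board (a joint): Turning angle of the board, rad, growing anticlockwise seen from above, endless; its zero says nothing of the head. Stiff bearing: about 1.4 N along the rim turns it, it stops at once when let go; fingertips pressing on the rim with 6 to 12 N drag it steadily without slipping. The bearing is light: over 20 N from the robot, or over 15 N from the jammed wedge, damages it.
- head: White papier-mache head, 168 mm high, 135 mm from back to nose tip, 98 mm over the ears, 0.5 kg, standing loose on a round neck foot 88 mm across near the board's centre. Origin at the centre of the neck foot's underside, z up; the face (nose, dark eye openings) looks along the head's own -x axis. It faces front when that axis is along the foot's -x axis.
- nose (a point): Point just ahead of the nose tip, 74 mm from the head's vertical axis, 94 mm above the board.
- wedge_mid (a point): Light wooden wedge lying flat on the bench, 110 mm long, 40 mm wide, flat underside, 24 mm high at the thick end and falling evenly to 8.3 mm at the tip (slope 1 in 7), 60 g. The point is half-way along and across, 8 mm above the underside; x axis along the wedge, +x towards the tip, z up.
- tin: Flat metal tin lying on the bench, 112 x 64 x 30 mm, a bystander. Origin under its centre.
- glue_gun: Black hot-glue gun lying on its side beyond the turntable, 230 mm long with the glue stick and 130 mm wide, 40 mm high, a bystander. Origin under its barrel.
- pen_jar: Glass jar of pens, 76 mm across, 170 mm high with the pens, standing beyond the turntable, a bystander. Origin under its centre.
- pencil: Flat red carpenter's pencil, 175 x 12 x 7 mm, lying on the bench, a bystander. Origin under its middle.
- wedge_end (a point): Middle of the wedge's thick end face, 55 mm from wedge_mid, 12 mm above the underside. Pushed radially in under the rim, the wedge meets the board's lower edge with 61 to 75 mm of its length inside the rim; then the force rises by several N per mm. A steady push of 5 to 12 N on the thick end jams it and friction keeps it jammed; pushing much harder overloads the bearing.
Things that resemble listed ones, but are neither listed nor needed, are in the scene too. Of the things like the part that bears wedge_mid, leave any that is green; of the rest the larger one is meant.

How it is judged:
On the way, in this order (a step that is already met when the one before it is completed fails the run):
1. the face looks to the front within 8 degrees and the board stands still (angle between the x axis of head and the x axis of stand, either way round below 0.14 rad and x of nose in the frame of stand below -0.03 m and velocity of joint board between -0.05 and 0.05 rad/s), for 0.2 s.
2. the wedge lies on the bench and presses up on the board with more than 2 N (contact force between wedge and board above 2 N and height (world z) of wedge_mid below 0.014 m), for 0.2 s.
At the end, for the whole second after the job is handed in: The face looks to the front within 8 degrees (0.14 rad), the head stands upright within 25 mm of the turning axis, the board is still, and the wedge lies flat on the bench under the rim, let go and so jammed that it presses on the board with more than 2 N (all of step 1 and all of step 2 and horizontal distance between head and stand below 0.025 m and angle between head's own z axis and vertical below 0.1 rad and angle between wedge_mid's own z axis and vertical below 0.08 rad and linear speed of wedge below 0.02 m/s); the robot touches nothing.
It fails at once if the head is touched by the robot, the wedge or a bystander (contact force between any of the fingers, the arm, wedge, tin and head above 0.5 N).
It fails at once if the robot presses on the board with more than 20 N (contact force between any of the fingers, the arm and board above 20 N).
It fails at once if the wedge presses on the board with more than 15 N (contact force between wedge and board above 15 N).
It fails at once if a bystander is moved by more than 25 mm (distance of any of tin, glue_gun, pen_jar, pencil from where it was at the start of the episode above 0.025 m).
It also fails if it takes over 72 s, if anything falls off the work surface, if the arm or the gripper's body presses on something with over 40 N, if the wrist force passes 120 N, or if a joint passes its speed limit or range.

## Working session

There is one attempt and no reset: what is moved stays moved. The work goes in short steps, Python scripts to look and compute and a tool call to move; the robot and the scene stay as the last step left them, time stands still between calls to the robot, and variables do not carry over. Pictures are saved under pics/ and viewed, about 8 in all and at most 12, crops included, and the job is handed in when it is done.

Besides the shell and the picture viewer there is one more tool, called after "Emit:" by a JSON object that holds its "method" and its "body". drive_tool: Moves the arm, as the interface text tells. Its arguments: {"type":"object","properties":{"commands":{"type":"array"},"hand":{"type":"number"}},"required":["commands"]}

```bash
mkdir -p pics; ls; cat > h.py <<'E'
import numpy as np, cv2
from scipy.spatial.transform import Rotation as R
from rig import manip, vision
def cam(n,save=None):
    c=vision.read_camera(n)
    if save: cv2.imwrite(save,c["img"][:,:,::-1])
    return c
def RM(q): return R.from_quat([q[1],q[2],q[3],q[0]]).as_matrix()
def ray(c,u,v,z):
    f=200/np.tan(np.radians(c["fovy"])/2)
    d=RM(c["orientation"])@np.array([(u-c["cx"])/f,(v-c["cy"])/f,1])
    p=np.array(c["xyz"]);return p+d*(z-p[2])/d[2]
def proj(c,P):
    f=200/np.tan(np.radians(c["fovy"])/2)
    q=RM(c["orientation"]).T@(np.array(P)-np.array(c["xyz"]))
    return np.array([c["cx"]+f*q[0]/q[2],c["cy"]+f*q[1]/q[2]])
E
python3 - <<'E'
from h import *
import pickle
for n in("top","scene"):
    c=cam(n,f"pics/{n}1.png");pickle.dump(c,open(f"{n}1.pkl","wb"));print(n,c["fovy"],c["cx"],c["cy"],c["xyz"],RM(c["orientation"]).round(3).tolist())
s=manip.read_state();print(s);print(RM(s["eef_rot"]).round(3))
E
```

```text
pics
top 48.823350061683165 319.2770114717689 203.0604484794351 [ 0.3078921  -0.08949765  1.26549246] [[0.109, -0.973, 0.202], [-0.994, -0.106, 0.026], [-0.004, -0.204, -0.979]]
scene 53.458718107720145 318.5690935410575 203.56097814800415 [1.13664123 0.005959   0.88380356] [[-0.125, 0.786, -0.606], [0.992, 0.105, -0.069], [0.01, -0.61, -0.793]]
{'time': 0.1, 'qpos': array([ 1.33211077,  0.32175317, -0.07007393,  1.45159298,  0.02257896,
        1.37080612, -0.05689673]), 'dq': array([ 1.44787514e-03, -6.95585876e-05,  6.72827703e-04, -2.50209482e-03,
        1.50171963e-04,  7.08284277e-04, -4.88049534e-04]), 'joint_torque': array([ 5.56979758e-04, -4.94875252e+01, -3.83525239e-01, -3.15209305e+01,
        1.30486325e-02,  7.43595738e-03, -1.07749295e-05]), 'eef_pos': array([ 0.16239442, -0.62886823,  0.23030993]), 'eef_rot': array([ 0.55940491, -0.55868184,  0.43349034, -0.43246603]), 'contact_force': array([-0.04435786, -0.40059137, -0.06955894]), 'torque': array([-0.03610705, -0.01086007, -0.0163285 ]), 'finger_gap': 0.9982235744501201}
[[ 0.25  -0.001  0.968]
 [-0.968  0.002  0.25 ]
 [-0.002 -1.    -0.   ]]
```

View pics/top1.png

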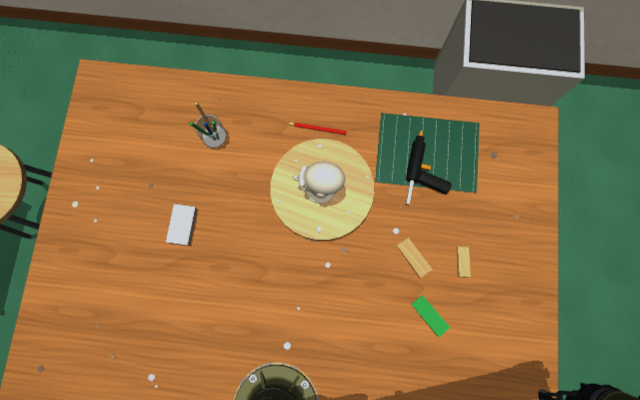

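View pics/scene1.png

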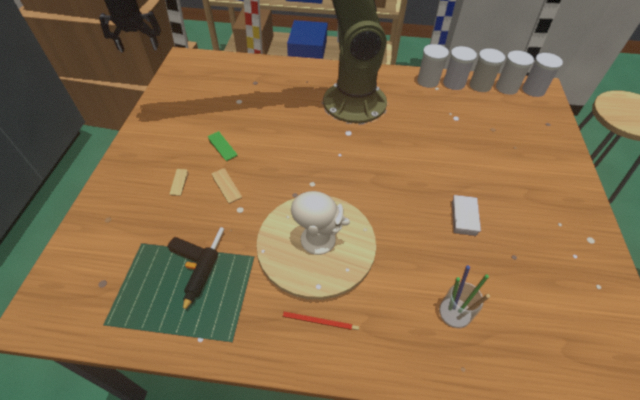

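Top: board centre ≈(322,189), head with the nose to the left (world +y). The meant wedge is at ≈(414,258), with the small one at (464,262) and the green one at (430,316). Next come close-ups of the wedge and the head.

```bash
python3 - <<'E'
from h import *
import pickle
t=pickle.load(open("top1.pkl","rb"));s=pickle.load(open("scene1.pkl","rb"))
def crop(c,x,y,w,h,k): return cv2.resize(c["img"][y:y+h,x:x+w,::-1],(w*k,h*k),interpolation=cv2.INTER_CUBIC)
a=crop(t,265,130,120,70,4);a=crop(t,262,130,120,115,3);b=crop(s,250,180,133,115,3);c=crop(t,380,225,120,115,3);d=crop(s,160,130,133,115,3)
cv2.imwrite("pics/z1.png",cv2.resize(np.vstack([np.hstack([a,b]),np.hstack([c,d])]),(759*600//690,600)))
for n,c,pts in(("top",t,[(271,190),(374,189),(322,139),(322,240)]),("scene",s,[(257,245),(376,243),(317,198),(317,293)])):
    print(n,[ray(c,*p,.036).round(3).tolist() for p in pts])
print("bench",[ray(t,*p,0).round(3).tolist() for p in[(80,60),(557,107),(557,360)]])
# ellipse fit of board by color
for n,c in(("top",t),("scene",s)):
    hsv=cv2.cvtColor(c["img"],cv2.COLOR_RGB2HSV);print(n,hsv[225,300] if n=="top" else hsv[270,300], c["img"][258,414] if n=="top" else c["img"][185,226], hsv[258,414] if n=="top" else hsv[185,226])
E
```

```text
top [[0.585, 0.085, 0.036], [0.619, -0.208, 0.036], [0.754, -0.044, 0.036], [0.457, -0.076, 0.036]]
scene [[0.638, -0.203, 0.036], [0.593, 0.091, 0.036], [0.47, -0.074, 0.036], [0.746, -0.039, 0.036]]
bench [[0.945, 0.744, 0.0], [0.947, -0.748, 0.0], [0.205, -0.748, 0.0]]
top [ 25  98 208] [206 179 113] [ 21 115 206]
scene [ 23  78 190] [191 162 117] [ 18  99 191]
```

View pics/z1.png

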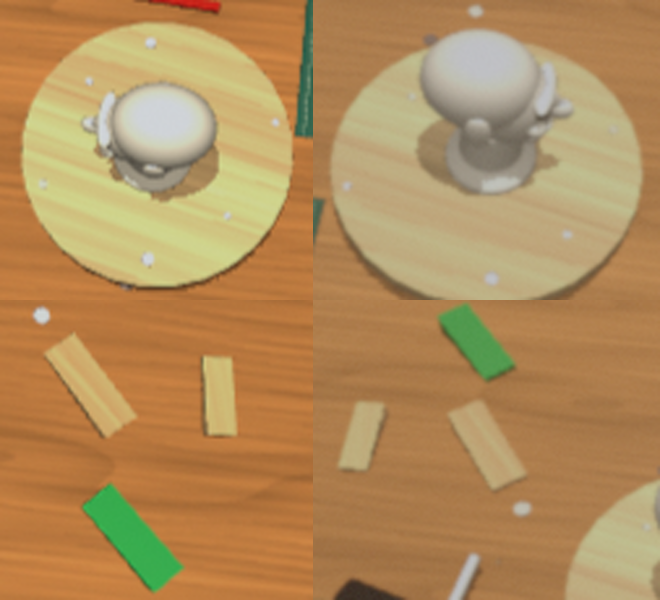

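```bash
cat >> h.py <<'E'
def plan(p,a=None,p0=None):
    s=manip.read_state();M=RM(s["eef_rot"]);P=np.array(s["eef_pos"])
    a0=np.degrees(np.arctan2(M[1,0],M[0,0]));d=np.array(p)-P
    print("tcp",P.round(4),"a",a0.round(1),"F",s["contact_force"].round(2),"gap",round(s["finger_gap"],2),"t",s["time"],"q",s["qpos"].round(2))
    print("tool shift",(M.T@d).round(4),"ang_y",None if a is None else round((a0-a+90)%180-90,1),"rows>=",int(np.ceil(np.linalg.norm(d)/.0417)))
E
python3 - <<'E'
from h import *
import pickle
t=pickle.load(open("top1.pkl","rb"));s=pickle.load(open("scene1.pkl","rb"))
print("nose",ray(t,296.5,177.9,.13),ray(s,346.6,221,.13))
print("wedge top",[ray(t,*p,.015).round(3).tolist() for p in[(396.9,244.9),(408,238),(432,269.8),(420,277.5)]])
q=[(448,415),(482,400),(525,475),(493,490)]
print("wedge scene",[ray(s,160+(x-313)/2.61,130+(y-300)/2.61,.015).round(3).tolist() for x,y in q])
for z in (.036,.1,.17):print("head top silh",ray(t,262+162/2.61,130+125/2.61,z).round(3))
print("neck bottom centre", ray(s,250+(491-313)/2.61,180+168/2.61,.037))
plan([.47,-.10,.12],0)
E
```

```text
nose [0.60366224 0.0084351  0.13      ] [0.60246724 0.01149685 0.13      ]
wedge top [[0.469, -0.289, 0.015], [0.492, -0.319, 0.015], [0.41, -0.392, 0.015], [0.385, -0.36, 0.015]]
wedge scene [[0.406, -0.392, 0.015], [0.379, -0.36, 0.015], [0.478, -0.286, 0.015], [0.503, -0.314, 0.015]]
head top silh [ 0.637 -0.063  0.036]
head top silh [ 0.62  -0.064  0.1  ]
head top silh [ 0.601 -0.065  0.17 ]
neck bottom centre [ 0.61685024 -0.05220828  0.037     ]
tcp [ 0.1624 -0.6289  0.2303] a -75.5 F [-0.04 -0.4  -0.07] gap 1.0 t 0.1 q [ 1.33  0.32 -0.07  1.45  0.02  1.37 -0.06]
tool shift [-0.4349  0.111   0.4301] ang_y -75.5 rows>= 15
```

Emit:
{"method": "drive_tool", "body": {"commands": [{"translation":[-0.235,0,0.22],"angular":[0,-38,0]},{"translation":[-0.235,0,0.22],"angular":[0,-38,0]},{"translation":[-0.235,0,0.22],"angular":[0,-38,0]},{"translation":[-0.235,0,0.22],"angular":[0,-38,0]},{"translation":[-0.235,0,0.22],"angular":[0,-38,0]},{"translation":[-0.235,0,0.22],"angular":[0,-38,0]},{"translation":[-0.235,0,0.22],"angular":[0,-38,0]},{"translation":[-0.235,0,0.22],"angular":[0,-38,0]}], "hand": 0}}

```text
time: 0.77
eef_pos: [0.3183, -0.3431, 0.2311]
eef_rot: [0.67, -0.67, 0.226, -0.226]
contact_force: [1.5, 0.8, -0.4]
finger_gap: 0.0
```

```bash
python3 - <<'E'
from h import *
import pickle
plan([.472,-.062,.10],0)
c=cam("wrist","pics/w1.png");pickle.dump(c,open("w1.pkl","wb"));print(c["xyz"])
E
```

```text
tcp [ 0.3183 -0.3431  0.2311] a -37.3 F [ 1.48  0.83 -0.4 ] gap 0.0 t 0.7667 q [ 1.13 -0.06 -0.35  1.87 -0.02  1.32  0.14]
tool shift [-0.0482  0.1313  0.3166] ang_y -37.3 rows>= 9
[ 0.36914767 -0.276341    0.3738871 ]
```

View pics/w1.png

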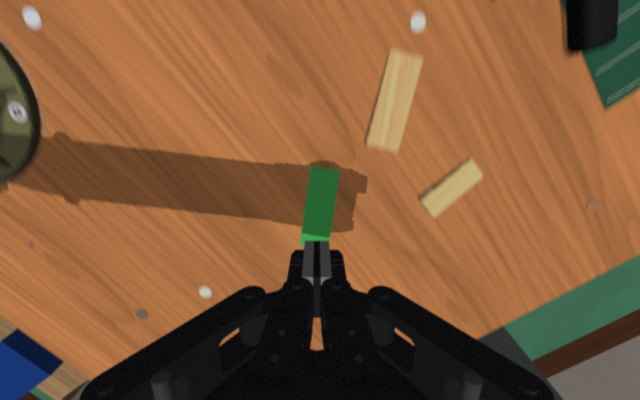

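The wrist view shows the wedge from about (405,50), its thin far end, to (383,150), its thick end with a visible end face. The tip therefore points towards the board, which agrees with the two-view triangulation. Moving to the rim.

Emit:
{"method": "drive_tool", "body": {"commands": [{"translation":[-0.048,0.08,0.317],"angular":[0,-37.3,0]},{"translation":[-0.048,0.08,0.317],"angular":[0,-37.3,0]},{"translation":[-0.048,0.08,0.317],"angular":[0,-37.3,0]},{"translation":[-0.048,0.08,0.317],"angular":[0,-37.3,0]},{"translation":[-0.048,0.08,0.317],"angular":[0,-37.3,0]},{"translation":[-0.048,0.08,0.317],"angular":[0,-37.3,0]},{"translation":[-0.048,0.08,0.317],"angular":[0,-37.3,0]},{"translation":[-0.048,0.08,0.317],"angular":[0,-37.3,0]}]}}

```text
time: 1.48
eef_pos: [0.4722, -0.0642, 0.1508]
eef_rot: [-0.707, 0.707, -0.001, 0.001]
contact_force: [0.7, -0.8, -0.3]
finger_gap: -0.004
```

Emit:
{"method": "drive_tool", "body": {"commands": [{"translation":[0,0.04,0],"angular":[0,0,0]},{"translation":[0,0.08,0],"angular":[0,0,0]},{"translation":[0,0.1,0],"angular":[0,0,0]},{"translation":[0,0.1,0],"angular":[0,0,0]}]}}

```text
time: 1.82
eef_pos: [0.4674, -0.0653, 0.0466]
eef_rot: [0.708, -0.706, 0.004, 0.002]
contact_force: [-0.8, -0.6, -0.7]
finger_gap: -0.0
```

```bash
python3 - <<'E'
from h import *
plan([.472,-.062,.037],0)
E
```

```text
tcp [ 0.4674 -0.0653  0.0466] a -0.2 F [-0.76 -0.56 -0.7 ] gap -0.0 t 1.8167 q [ 0.74  0.19 -0.7   2.05  0.15  0.95 -0.04]
tool shift [0.0047 0.0095 0.0033] ang_y -0.2 rows>= 1
```

Emit:
{"method": "drive_tool", "body": {"commands": [{"translation":[0.005,0.004,0.003],"angular":[0,0,0]},{"translation":[0.005,0.006,0.003],"angular":[0,0,0]},{"translation":[0.005,0.008,0.003],"angular":[0,0,0]},{"translation":[0.005,0.008,0.003],"angular":[0,0,0]}]}}

```text
time: 2.15
eef_pos: [0.4779, -0.0635, 0.0444]
eef_rot: [-0.707, 0.707, -0.001, 0.002]
contact_force: [-1.0, -0.8, 0.3]
finger_gap: -0.0
```

Emit:
{"method": "drive_tool", "body": {"commands": [{"translation":[0,0.001,0],"angular":[0,0,0]},{"translation":[0,0.001,0],"angular":[0,0,0]}]}}

```text
time: 2.32
eef_pos: [0.4772, -0.0635, 0.043]
eef_rot: [-0.707, 0.707, -0.001, 0.002]
contact_force: [0.1, -0.6, 0.7]
finger_gap: -0.001
```

Emit:
{"method": "drive_tool", "body": {"commands": [{"translation":[0,0.001,0],"angular":[0,0,0]},{"translation":[0,0.001,0],"angular":[0,0,0]}]}}

```text
time: 2.48
eef_pos: [0.4768, -0.0633, 0.0414]
eef_rot: [-0.707, 0.707, -0.001, 0.001]
contact_force: [0.2, 0.6, -0.8]
finger_gap: 0.001
```

Emit:
{"method": "drive_tool", "body": {"commands": [{"translation":[-0.003,0.003,0],"angular":[0,0,0]},{"translation":[-0.003,0.004,0],"angular":[0,0,0]},{"translation":[-0.003,0.004,0],"angular":[0,0,0]}]}}

```text
time: 2.73
eef_pos: [0.4731, -0.0632, 0.0369]
eef_rot: [-0.707, 0.707, -0.002, 0.001]
contact_force: [0.5, -0.4, 0.5]
finger_gap: 0.002
```

Emit:
{"method": "drive_tool", "body": {"commands": [{"translation":[0,0.001,0],"angular":[0,0,0]},{"translation":[0,0.001,0],"angular":[0,0,0]},{"translation":[0,0.001,0],"angular":[0,0,0]}]}}

```text
time: 2.98
eef_pos: [0.4738, -0.0631, 0.0364]
eef_rot: [-0.707, 0.707, -0.001, 0.001]
contact_force: [-0.6, -0.2, 2.5]
finger_gap: 0.0
```

Emit:
{"method": "drive_tool", "body": {"commands": [{"translation":[0,0.001,0],"angular":[0,0,0]},{"translation":[0,0.001,0],"angular":[0,0,0]},{"translation":[0,0.001,0],"angular":[0,0,0]}]}}

```text
time: 3.23
eef_pos: [0.4738, -0.0632, 0.0363]
eef_rot: [-0.707, 0.707, -0.002, 0.001]
contact_force: [-4.9, 1.2, 10.3]
finger_gap: -0.002
```

Emit:
{"method": "drive_tool", "body": {"commands": [{"translation":[0.0001,-0.0002,-0.004],"angular":[0,0,0]},{"translation":[0.0003,-0.0002,-0.009],"angular":[0,0,0]},{"translation":[0.0007,-0.0002,-0.014],"angular":[0,0,0]},{"translation":[0.0014,-0.0002,-0.019],"angular":[0,0,0]}]}}

```text
time: 3.57
eef_pos: [0.4762, -0.0817, 0.0363]
eef_rot: [0.707, -0.707, 0.0, -0.002]
contact_force: [-0.4, 1.8, 5.1]
finger_gap: -0.0
```

```bash
python3 - <<'E'
from h import *
import pickle
plan([.472,-.062,.036],0)
c=cam("top","pics/t2.png");cv2.imwrite("pics/t2c.png",cv2.resize(c["img"][120:260,240:400,::-1],None,fx=4,fy=4,interpolation=2))
C=np.array([.607,-.060]);r=.134
for k in (8.1,):
  for th in np.arange(0,90.1,2.5): pass
E
```

```text
tcp [ 0.4762 -0.0817  0.0363] a -0.2 F [-0.42  1.78  5.11] gap -0.0 t 3.5667 q [ 0.75  0.23 -0.68  2.05  0.18  0.93 -0.03]
tool shift [-0.0042  0.0003  0.0197] ang_y -0.2 rows>= 1
```

View pics/t2c.png

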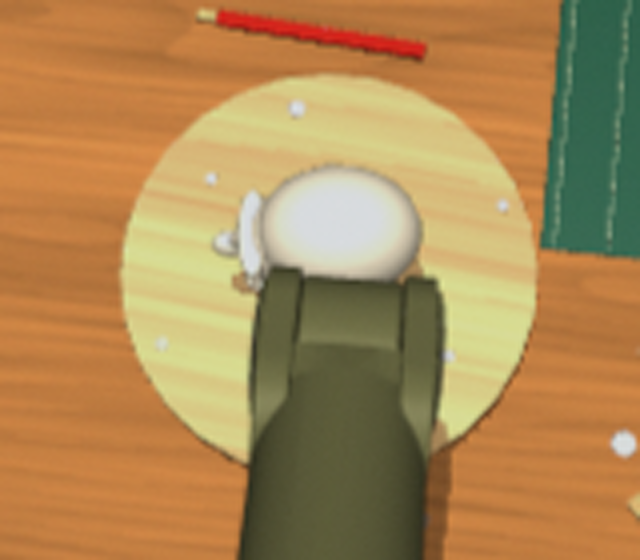

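```bash
cat > arc.py <<'E'
from h import *
import sys
st=float(sys.argv[1]);n=int(sys.argv[2]);r=.133;C=np.array([.607,-.060])
s=manip.read_state();M=RM(s["eef_rot"]);P=s["eef_pos"];d=P[:2]-C;t0=np.degrees(np.arctan2(d[1],d[0]))%360
print("r",np.hypot(*d).round(4),"th",t0.round(1),"z",P[2].round(4),"F",s["contact_force"].round(1))
for i in range(1,n+1):
    t=np.radians(t0+i*st);q=np.r_[C+r*np.array([np.cos(t),np.sin(t)])-P[:2],0];print((M.T@q).round(3))
E
python3 arc.py 3 8
cat > track.py <<'E'
from h import *
import pickle,sys
# board rotation vs. start from the unwrapped annulus of spots in the top picture
def unwrap(c):
    th=np.radians(np.arange(0,360,.5));rr=np.linspace(.095,.144,25)
    P=[[proj(c,[.607+r*np.cos(t),-.060+r*np.sin(t),.036]) for t in th] for r in rr]
    m=np.array(P,np.float32);hsv=cv2.cvtColor(c["img"],cv2.COLOR_RGB2HSV)
    w=((hsv[...,1]<50)&(hsv[...,2]>150)).astype(np.float32)
    return cv2.remap(cv2.GaussianBlur(w,(0,0),1),m[...,0],m[...,1],1)
a=unwrap(pickle.load(open("top1.pkl","rb")));c=cam("top",sys.argv[1] if len(sys.argv)>1 else None);b=unwrap(c)
s=np.array([(a*np.roll(b,-k,1)).sum() for k in range(720)])
o=np.argsort(-s)[:6];print("rot deg",[(k/2,round(float(s[k]),1)) for k in o],"self",(a*a).sum().round(1))
E
python3 track.py
```

```text
r 0.1326 th 190.0 z 0.0363 F [-0.4  0.3  5.5]
[ 0.001  0.    -0.007]
[ 0.003  0.    -0.014]
[ 0.005  0.    -0.02 ]
[ 0.007  0.    -0.027]
[ 0.01   0.    -0.033]
[ 0.013  0.    -0.039]
[ 0.017  0.    -0.045]
[ 0.021  0.    -0.051]
rot deg [(np.float64(8.0), 50.7), (np.float64(8.5), 50.6), (np.float64(7.5), 49.1), (np.float64(9.0), 48.8), (np.float64(7.0), 46.0), (np.float64(9.5), 45.5)] self 96.8
```

Emit:
{"method": "drive_tool", "body": {"commands": [{"translation":[0.001,0.0002,-0.007],"angular":[0,0,0]},{"translation":[0.003,0.0002,-0.014],"angular":[0,0,0]},{"translation":[0.005,0.0002,-0.02],"angular":[0,0,0]},{"translation":[0.007,0.0002,-0.027],"angular":[0,0,0]},{"translation":[0.01,0.0002,-0.033],"angular":[0,0,0]},{"translation":[0.013,0.0002,-0.039],"angular":[0,0,0]},{"translation":[0.017,0.0002,-0.045],"angular":[0,0,0]},{"translation":[0.021,0.0002,-0.051],"angular":[0,0,0]}]}}

```text
time: 4.33
eef_pos: [0.4969, -0.1332, 0.0363]
eef_rot: [-0.707, 0.707, -0.001, 0.002]
contact_force: [-1.2, 1.4, 9.3]
finger_gap: 0.001
```

```bash
python3 track.py;python3 arc.py 3 8
```

```text
rot deg [(np.float64(30.0), 44.1), (np.float64(30.5), 43.9), (np.float64(29.5), 42.7), (np.float64(31.0), 42.2), (np.float64(29.0), 40.1), (np.float64(31.5), 39.2)] self 96.8
r 0.1323 th 214.4 z 0.0363 F [ 0.3 -0.2  6.3]
[ 0.004  0.    -0.006]
[ 0.008  0.    -0.011]
[ 0.013  0.    -0.017]
[ 0.018  0.    -0.021]
[ 0.023  0.    -0.026]
[ 0.028  0.    -0.03 ]
[ 0.034  0.    -0.035]
[ 0.04   0.    -0.038]
```

Emit:
{"method": "drive_tool", "body": {"commands": [{"translation":[0.004,0.0001,-0.006],"angular":[0,0,0]},{"translation":[0.008,0.0001,-0.011],"angular":[0,0,0]},{"translation":[0.013,0.0001,-0.017],"angular":[0,0,0]},{"translation":[0.018,0.0001,-0.021],"angular":[0,0,0]},{"translation":[0.023,0.0001,-0.026],"angular":[0,0,0]},{"translation":[0.028,0.0001,-0.03],"angular":[0,0,0]},{"translation":[0.034,0.0001,-0.035],"angular":[0,0,0]},{"translation":[0.04,0.0001,-0.038],"angular":[0,0,0]}]}}

```text
time: 5.05
eef_pos: [0.5368, -0.1717, 0.0363]
eef_rot: [-0.707, 0.707, -0.001, 0.002]
contact_force: [-2.3, 0.0, 9.8]
finger_gap: -0.001
```

```bash
python3 track.py;python3 arc.py 3 8
```

```text
rot deg [(np.float64(53.5), 44.8), (np.float64(53.0), 44.4), (np.float64(54.0), 43.7), (np.float64(52.5), 42.5), (np.float64(54.5), 41.1), (np.float64(52.0), 39.3)] self 96.8
r 0.132 th 238.5 z 0.0364 F [ 0.9 -1.   7.9]
[ 0.006  0.    -0.004]
[ 0.012  0.    -0.007]
[ 0.018  0.    -0.01 ]
[ 0.025  0.    -0.013]
[ 0.031  0.    -0.015]
[ 0.038  0.    -0.017]
[ 0.045  0.    -0.018]
[ 0.052  0.    -0.019]
```

Emit:
{"method": "drive_tool", "body": {"commands": [{"translation":[0.006,0,-0.004],"angular":[0,0,0]},{"translation":[0.012,0,-0.007],"angular":[0,0,0]},{"translation":[0.018,0,-0.01],"angular":[0,0,0]},{"translation":[0.025,0,-0.013],"angular":[0,0,0]},{"translation":[0.031,0,-0.015],"angular":[0,0,0]},{"translation":[0.038,0,-0.017],"angular":[0,0,0]},{"translation":[0.045,0,-0.018],"angular":[0,0,0]},{"translation":[0.052,0,-0.019],"angular":[0,0,0]}]}}

```text
time: 5.77
eef_pos: [0.5887, -0.1909, 0.0364]
eef_rot: [-0.707, 0.707, -0.001, 0.002]
contact_force: [-1.3, 0.3, 7.8]
finger_gap: 0.001
```

```bash
python3 track.py pics/t3.png;python3 arc.py 3 5; python3 - <<'E'
from h import *
a=cv2.imread("pics/t3.png")[120:260,240:400];c=cam("scene");b=c["img"][170:310,240:400,::-1]
cv2.imwrite("pics/t3c.png",cv2.resize(np.hstack([a,b]),(800,350),interpolation=2))
E
```

```text
rot deg [(np.float64(76.5), 49.1), (np.float64(76.0), 48.7), (np.float64(77.0), 47.9), (np.float64(75.5), 46.7), (np.float64(77.5), 45.2), (np.float64(75.0), 43.3)] self 96.8
r 0.1322 th 262.7 z 0.0364 F [ 1.  -1.1  7.2]
[ 0.007  0.    -0.001]
[ 0.014  0.    -0.002]
[ 0.021  0.    -0.002]
[ 0.028  0.    -0.001]
[ 0.035  0.    -0.001]
```

View pics/t3c.png

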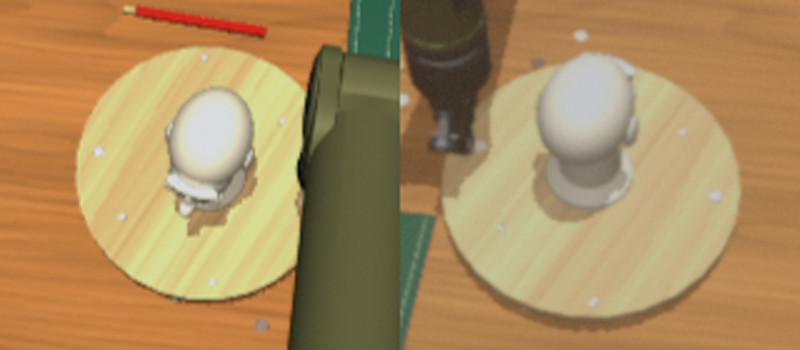

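```bash
python3 - <<'E'
from h import *
import pickle
t=pickle.load(open("top1.pkl","rb"));C=np.array([.607,-.060])
for (u,v) in((296.5,177.9),(240+184/2.5,120+208/2.5)):
    p=ray(t,u,v,.13)[:2]-C;print("nose rel axis",p.round(4),np.degrees(np.arctan2(p[1],p[0]))%360,np.hypot(*p))
# neck foot: sides seen in scene & cranium centre
s=pickle.load(open("scene1.pkl","rb"))
for u,v,z in((240+589/2.5,170+178/2.5,.037),):print("neck foot now",ray(s,u,v,z)[:2]-C)
im=cv2.cvtColor(cv2.imread("pics/t3.png"),cv2.COLOR_BGR2HSV)
m=((im[...,1]<45)&(im[...,2]>60)).astype(np.uint8);m[:150]=0;m[:,:300]=0;m[215:]=0;m[:,345:]=0
m=cv2.morphologyEx(m,cv2.MORPH_OPEN,np.ones((3,3)))
cs=max(cv2.findContours(m,0,1)[0],key=cv2.contourArea);print(cv2.boundingRect(cs),cv2.fitEllipse(cs))
E
```

```text
nose rel axis [-0.0033  0.0684] 92.79224935517065 0.0685164491447063
nose rel axis [-0.0668  0.0155] 166.97379251167865 0.06858372697470037
neck foot now [-0.05137871  0.39966576]
(307, 156, 33, 50) ((322.7653503417969, 178.32017517089844), (30.68452262878418, 47.872283935546875), 17.424692153930664)
```

```bash
python3 - <<'E'
from h import *
import pickle
s=pickle.load(open("scene1.pkl","rb"));C=np.array([.607,-.060])
g=lambda x,y:(240+(x-400)/2.5,170+y/2.5)
for x,y in((547,178),(631,178),(590,208),(442,185),(741,185),(591,63),(591,318)):print(ray(s,*g(x,y),.037)[:2].round(4)-C)
t=pickle.load(open("top1.pkl","rb"))
for (u,v) in((322.8,178.3),):
  for z in(.12,.14,.16):print(z,ray(t,u,v,z)[:2]-C)
# project axis line fits: ellipse angle in world
d=np.radians(17.4);e=np.array([-np.sin(d),np.cos(d)])*20
a=ray(t,322.8+e[0],178.3+e[1],.14)-ray(t,322.8-e[0],178.3-e[1],.14);print(np.degrees(np.arctan2(a[1],a[0])))
E
```

```text
[ 0.007  -0.0416]
[-0.004   0.0419]
[0.0357 0.0056]
[ 0.0288 -0.1439]
[-0.0103  0.1518]
[-0.1454 -0.0168]
[0.1499 0.0214]
0.12 [ 0.00579478 -0.00109114]
0.14 [ 0.00047126 -0.00158711]
0.16 [-0.00485226 -0.00208308]
169.29968206556484
```

Emit:
{"method": "drive_tool", "body": {"commands": [{"translation":[0.007,0,-0.001],"angular":[0,0,0]},{"translation":[0.014,0,-0.002],"angular":[0,0,0]},{"translation":[0.02,0,-0.002],"angular":[0,0,0]},{"translation":[0.027,0,-0.001],"angular":[0,0,0]},{"translation":[0.034,0,-0.001],"angular":[0,0,0]},{"translation":[0.034,0,-0.001],"angular":[0,0,0]},{"translation":[0.034,-0.02,-0.001],"angular":[0,0,0]},{"translation":[0.034,-0.05,-0.001],"angular":[0,0,0]}]}}

```text
time: 6.53
eef_pos: [0.6188, -0.191, 0.0818]
eef_rot: [0.708, -0.706, 0.004, 0.001]
contact_force: [0.1, -0.1, 1.2]
finger_gap: 0.002
```

Emit:
{"method": "drive_tool", "body": {"commands": [{"translation":[0,-0.04,-0.04],"angular":[0,0,0]},{"translation":[0,-0.06,-0.08],"angular":[0,0,0]},{"translation":[0,-0.06,-0.12],"angular":[0,0,0]},{"translation":[0,-0.06,-0.12],"angular":[0,0,0]}]}}

```text
time: 6.87
eef_pos: [0.6202, -0.3208, 0.1471]
eef_rot: [-0.705, 0.709, -0.003, 0.005]
contact_force: [-1.9, -1.6, -0.5]
finger_gap: -0.001
```

```bash
python3 track.py pics/t4.png; python3 - <<'E'
from h import *
a=cv2.imread("pics/t4.png")[130:250,260:380];c=cam("scene","pics/s4.png");b=c["img"][185:305,255:375,::-1]
cv2.imwrite("pics/t4c.png",cv2.resize(np.hstack([a,b]),(800,400),interpolation=2))
plan([.40,-.37,.08],-49)
E
```

```text
rot deg [(np.float64(91.5), 92.2), (np.float64(92.0), 92.2), (np.float64(91.0), 89.9), (np.float64(92.5), 89.8), (np.float64(90.5), 85.4), (np.float64(93.0), 85.3)] self 96.8
tcp [ 0.6194 -0.3181  0.1447] a -0.7 F [-0.89  0.73 -0.26] gap 0.0 t 6.9667 q [ 0.83  0.53 -0.55  1.41  0.28  1.28  0.24]
tool shift [-0.2187  0.065  -0.0543] ang_y 48.3 rows>= 6
```

View pics/t4c.png

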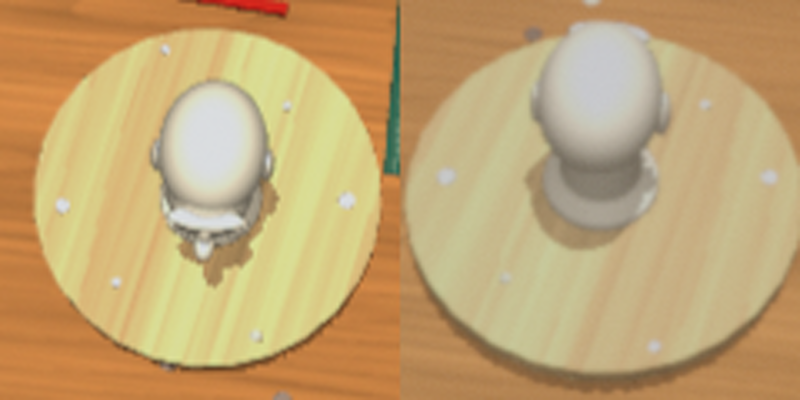

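```bash
python3 - <<'E'
from h import *
import pickle
t=pickle.load(open("top1.pkl","rb"));s=pickle.load(open("scene1.pkl","rb"))
T=lambda x,y,z:ray(t,260+x*.3,130+y*.3,z)[:2];S=lambda x,y,z:ray(s,255+(x-400)*.3,185+y*.3,z)[:2]
def ang(d):return np.degrees(np.arctan2(d[1],d[0]))
for z in(.12,.14):
    a,b=T(156,155,z),T(269,160,z);n=T(203,248,.13);m=(a+b)/2
    print("top ears",a.round(4),b.round(4),"normal",ang(a-b)+90,"nose",n,"mid->nose",ang(n-m)%360)
    a,b=S(536,103,z),S(665,112,z);print("scene ears",a.round(4),b.round(4),"normal",ang(b-a)+90)
print("foot scene",S(543,183,.037),S(658,183,.037),S(601,228,.037),"board",S(405,190,.037),S(800,190,.037))
im=t["img"]
E
```

```text
top ears [ 0.6131 -0.0178] [ 0.6188 -0.1088] normal 183.57858794084981 nose [ 0.5390555  -0.06399063] mid->nose 180.5197214313825
scene ears [ 0.5966 -0.109 ] [ 0.5923 -0.0173] normal 182.68604549176132
top ears [ 0.6078 -0.019 ] [ 0.6134 -0.1085] normal 183.57858794084981 nose [ 0.5390555  -0.06399063] mid->nose 180.19235723090674
scene ears [ 0.6107 -0.106 ] [ 0.6065 -0.0167] normal 182.6860454917613
foot scene [ 0.61051835 -0.10440554] [ 0.59914038 -0.01846162] [ 0.64348173 -0.05600332] board [ 0.63020199 -0.20595499] [0.59128857 0.08814014]
```

The face now looks along about 180–183° (straight to the front, within tolerance), and the board has turned 91.7°. Next, the wedge.

Emit:
{"method": "drive_tool", "body": {"commands": [{"translation":[-0.207,0.0,-0.046],"angular":[0,49,0]},{"translation":[-0.207,0.0,-0.046],"angular":[0,49,0]},{"translation":[-0.207,0.03,-0.046],"angular":[0,49,0]},{"translation":[-0.207,0.055,-0.046],"angular":[0,49,0]},{"translation":[-0.207,0.055,-0.046],"angular":[0,49,0]},{"translation":[-0.207,0.055,-0.046],"angular":[0,49,0]},{"translation":[-0.207,0.055,-0.046],"angular":[0,49,0]},{"translation":[-0.207,0.055,-0.046],"angular":[0,49,0]}], "hand": 1}}

```text
time: 7.63
eef_pos: [0.4121, -0.3558, 0.0887]
eef_rot: [0.643, -0.642, 0.297, -0.295]
contact_force: [0.1, 0.6, -0.1]
finger_gap: 1.002
```

```bash
python3 - <<'E'
from h import *
import pickle
plan([.412,-.362,.02],-50)
t=pickle.load(open("top1.pkl","rb"));print("small",ray(t,458,247,.01)[:2],ray(t,459,277,.01)[:2],"green",ray(t,424,297,.01)[:2])
c=cam("wrist");pickle.dump(c,open("w2.pkl","wb"))
im=c["img"][:,:,::-1].copy()
for P in((.395,-.376,.024),(.4855,-.302,.008),(.412,-.362,.022)):
    q=proj(c,P);print(q.round());cv2.drawMarker(im,tuple(int(v) for v in q),(255,0,255),0,12)
cv2.imwrite("pics/w2.png",im)
E
```

```text
tcp [ 0.4121 -0.3558  0.0887] a -49.4 F [ 0.09  0.63 -0.14] gap 1.0 t 7.6333 q [ 1.03  0.24 -0.41  1.87  0.11  1.06 -0.29]
tool shift [ 0.0049  0.0687 -0.004 ] ang_y 0.6 rows>= 2
small [ 0.48264101 -0.4627977 ] [ 0.39855049 -0.46941136] green [ 0.33294233 -0.37513418]
[322. 241.]
[326.  90.]
[322. 216.]
```

View pics/w2.png

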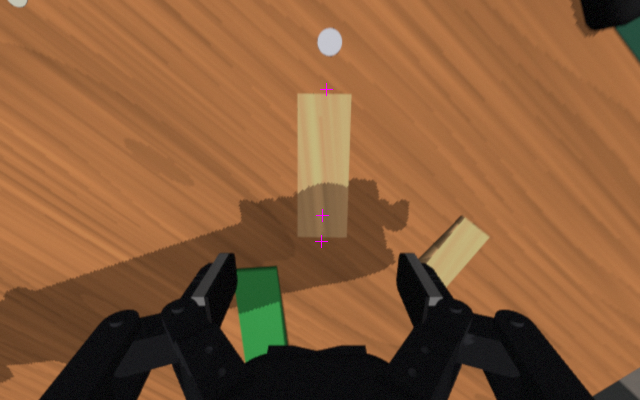

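Emit:
{"method": "drive_tool", "body": {"commands": [{"translation":[0.004,0.035,-0.003],"angular":[0,0,0]},{"translation":[0.004,0.06,-0.003],"angular":[0,0,0]},{"translation":[0.004,0.075,-0.003],"angular":[0,0,0]},{"translation":[0.004,0.082,-0.003],"angular":[0,0,0]},{"translation":[0.004,0.082,-0.003],"angular":[0,0,0]},{"translation":[0.004,0.082,-0.003],"angular":[0,0,0]}]}}

```text
time: 8.18
eef_pos: [0.4155, -0.3614, 0.0086]
eef_rot: [0.643, -0.643, 0.293, -0.294]
contact_force: [0.5, 0.4, 0.1]
finger_gap: 0.995
```

Emit:
{"method": "drive_tool", "body": {"commands": [{"translation":[0,0,0],"angular":[0,0,0]},{"translation":[0,0,0],"angular":[0,0,0]},{"translation":[0,0,0],"angular":[0,0,0]},{"translation":[0,0,0],"angular":[0,0,0]},{"translation":[0,0,0],"angular":[0,0,0]},{"translation":[0,0,0],"angular":[0,0,0]},{"translation":[0,0,0],"angular":[0,0,0]},{"translation":[0,0,0],"angular":[0,0,0]}], "hand": 0.3}}

```text
time: 8.85
eef_pos: [0.4152, -0.3627, 0.0095]
eef_rot: [-0.643, 0.643, -0.294, 0.295]
contact_force: [0.3, -0.3, 5.6]
finger_gap: 0.453
```

```bash
python3 - <<'E'
from h import *
ph=50;u=np.array([np.cos(np.radians(ph)),np.sin(np.radians(ph))]);C=np.array([.608,-.059])
for r in(.29,.25,.215):
    p=C-u*r;print(r,p);plan([*p,.0045],ph-90)
E
```

```text
0.29 [ 0.42159159 -0.28115289]
tcp [ 0.4152 -0.3627  0.0095] a -49.2 F [ 0.26 -0.34  5.58] gap 0.45 t 8.85 q [ 1.01  0.36 -0.39  1.91  0.17  0.9  -0.32]
tool shift [-0.0576  0.0048  0.0581] ang_y -9.2 rows>= 2
0.25 [ 0.4473031  -0.25051111]
tcp [ 0.4152 -0.3627  0.0095] a -49.2 F [ 0.26 -0.34  5.58] gap 0.45 t 8.85 q [ 1.01  0.36 -0.39  1.91  0.17  0.9  -0.32]
tool shift [-0.064   0.0048  0.0976] ang_y -9.2 rows>= 3
0.215 [ 0.46980066 -0.22369956]
tcp [ 0.4152 -0.3627  0.0095] a -49.2 F [ 0.26 -0.34  5.58] gap 0.45 t 8.85 q [ 1.01  0.36 -0.39  1.91  0.17  0.9  -0.32]
tool shift [-0.0696  0.0048  0.1321] ang_y -9.2 rows>= 4
```

Emit:
{"method": "drive_tool", "body": {"commands": [{"translation":[-0.015,-0.001,0.015],"angular":[0,-3,0]},{"translation":[-0.035,-0.001,0.035],"angular":[0,-6,0]},{"translation":[-0.0576,-0.001,0.058],"angular":[0,-9.2,0]},{"translation":[-0.0576,-0.001,0.058],"angular":[0,-9.2,0]},{"translation":[-0.0576,-0.001,0.058],"angular":[0,-9.2,0]}]}}

```text
time: 9.27
eef_pos: [0.421, -0.279, 0.0095]
eef_rot: [-0.665, 0.665, -0.241, 0.241]
contact_force: [-0.4, 0.2, 1.7]
finger_gap: 0.45
```

```bash
python3 - <<'E'
from h import *
import pickle
plan([.4216,-.2812,.009],-40)
c=cam("top");pickle.dump(c,open("t5.pkl","wb"));im=cv2.resize(c["img"][130:300,260:460,::-1],None,fx=4,fy=4,interpolation=2)
C=np.array([.608,-.059]);u=np.array([np.cos(np.radians(50)),np.sin(np.radians(50))])
f=lambda P:tuple(int(v) for v in (proj(c,P)-[260,130])*4)
cv2.line(im,f([*(C-u*.15),.018]),f([*(C-u*.31),.018]),(255,0,255),1)
for t in np.radians(np.arange(0,360,10)):cv2.circle(im,f([C[0]+.15*np.cos(t),C[1]+.15*np.sin(t),.036]),2,(255,0,0),-1)
cv2.imwrite("pics/t5.png",im[:600])
E
python3 track.py
```

```text
tcp [ 0.421  -0.279   0.0095] a -39.9 F [-0.39  0.17  1.75] gap 0.45 t 9.2667 q [ 0.95  0.28 -0.47  2.02  0.16  0.88 -0.3 ]
tool shift [ 0.0018  0.0005 -0.0013] ang_y 0.1 rows>= 1
rot deg [(np.float64(91.5), 92.2), (np.float64(92.0), 92.2), (np.float64(91.0), 89.9), (np.float64(92.5), 89.8), (np.float64(90.5), 85.4), (np.float64(93.0), 85.3)] self 96.8
```

View pics/t5.png

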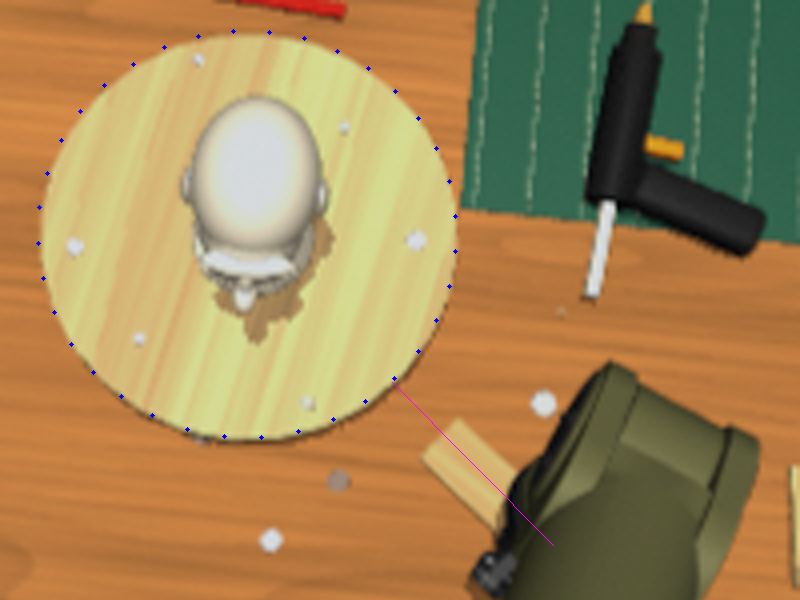

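Emit:
{"method": "drive_tool", "body": {"commands": [{"translation":[0.002,0,0.015],"angular":[0,0,0]},{"translation":[0.002,0,0.035],"angular":[0,0,0]},{"translation":[0.002,0,0.055],"angular":[0,0,0]},{"translation":[0.002,0,0.07],"angular":[0,0,0]},{"translation":[0.002,0,0.082],"angular":[0,0,0]},{"translation":[0.002,0,0.088],"angular":[0,0,0]},{"translation":[0.002,0,0.088],"angular":[0,0,0]},{"translation":[0.002,0,0.088],"angular":[0,0,0]}]}}

```text
time: 10.03
eef_pos: [0.4798, -0.2148, 0.0095]
eef_rot: [0.665, -0.664, 0.242, -0.243]
contact_force: [0.7, 1.6, 3.9]
finger_gap: 0.448
```

```bash
python3 - <<'E'
from h import *
C=np.array([.608,-.059]);s=manip.read_state();d=s["eef_pos"][:2]-C;print(np.hypot(*d),np.degrees(np.arctan2(-d[1],-d[0])));plan([.5,-.2,.01],-40)
E
python3 track.py
```

```text
0.20178099222784618 50.55091010325618
tcp [ 0.4798 -0.2148  0.0095] a -40.1 F [0.69 1.58 3.91] gap 0.45 t 10.0333 q [ 0.82  0.33 -0.5   1.97  0.2   0.89 -0.49]
tool shift [ 0.0059 -0.0005  0.0243] ang_y -0.1 rows>= 1
rot deg [(np.float64(91.5), 92.2), (np.float64(92.0), 92.2), (np.float64(91.0), 89.9), (np.float64(92.5), 89.8), (np.float64(90.5), 85.4), (np.float64(93.0), 85.3)] self 96.8
```

Emit:
{"method": "drive_tool", "body": {"commands": [{"translation":[0,0,0],"angular":[0,0,0]},{"translation":[0,0,0],"angular":[0,0,0]},{"translation":[0,0,0],"angular":[0,0,0]},{"translation":[0,0,0],"angular":[0,0,0]},{"translation":[0,-0.01,0],"angular":[0,0,0]},{"translation":[0,-0.03,0],"angular":[0,0,0]},{"translation":[0,-0.055,0],"angular":[0,0,0]},{"translation":[0,-0.06,0],"angular":[0,0,0]}], "hand": 1}}

```text
time: 10.75
eef_pos: [0.4812, -0.2152, 0.0734]
eef_rot: [-0.664, 0.665, -0.24, 0.244]
contact_force: [0.3, 0.2, 0.8]
finger_gap: 0.998
```

Emit:
{"method": "drive_tool", "body": {"commands": [{"translation":[0,0,-0.02],"angular":[0,0,0]},{"translation":[0,0,-0.045],"angular":[0,0,0]},{"translation":[0,0,-0.055],"angular":[0,0,0]},{"translation":[0,0,-0.055],"angular":[0,0,0]},{"translation":[0,0,-0.055],"angular":[0,0,0]},{"translation":[0,0,-0.055],"angular":[0,0,0]},{"translation":[0,0,-0.055],"angular":[0,0,0]}], "hand": 0}}

```text
time: 11.33
eef_pos: [0.4444, -0.255, 0.0692]
eef_rot: [0.665, -0.664, 0.241, -0.241]
contact_force: [-0.3, 0.2, -0.2]
finger_gap: 0.005
```

```bash
python3 - <<'E'
from h import *
C=np.array([.608,-.059]);u=np.array([np.cos(np.radians(50)),np.sin(np.radians(50))])
plan([*(C-u*.25),.008],-40)
c=cam("wrist");im=c["img"][:,:,::-1].copy()
for r in(.112,.15,.222):
    q=proj(c,[*(C-u*r),.015]);cv2.drawMarker(im,tuple(int(v) for v in q),(255,0,255),0,10)
cv2.imwrite("pics/w6.png",im)
E
python3 track.py
```

```text
tcp [ 0.4444 -0.255   0.0692] a -39.9 F [-0.32  0.23 -0.23] gap 0.0 t 11.3333 q [ 0.92  0.21 -0.49  1.96  0.12  1.   -0.32]
tool shift [-0.0006  0.0612  0.0053] ang_y 0.1 rows>= 2
rot deg [(np.float64(91.5), 92.2), (np.float64(92.0), 92.2), (np.float64(91.0), 89.9), (np.float64(92.5), 89.8), (np.float64(90.5), 85.4), (np.float64(93.0), 85.3)] self 96.8
```

View pics/w6.png

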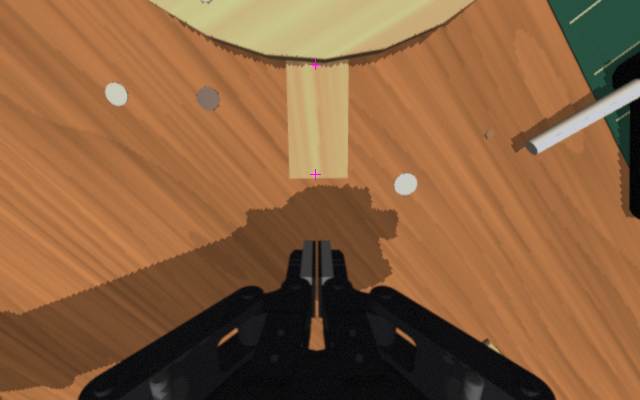

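Emit:
{"method": "drive_tool", "body": {"commands": [{"translation":[0.001,0.03,0],"angular":[0,0,0]},{"translation":[0.001,0.05,0],"angular":[0,0,0]},{"translation":[0.001,0.06,0],"angular":[0,0,0]},{"translation":[0.001,0.062,0],"angular":[0,0,0]},{"translation":[0.001,0.062,0.005],"angular":[0,0,0]},{"translation":[0.001,0.062,0.01],"angular":[0,0,0]},{"translation":[0.001,0.062,0.015],"angular":[0,0,0]},{"translation":[0.001,0.062,0.015],"angular":[0,0,0]}]}}

```text
time: 12.1
eef_pos: [0.4559, -0.2446, 0.0085]
eef_rot: [0.665, -0.665, 0.24, -0.242]
contact_force: [0.4, 0.2, -1.1]
finger_gap: -0.002
```

Emit:
{"method": "drive_tool", "body": {"commands": [{"translation":[0,0,0.005],"angular":[0,0,0]},{"translation":[0,0,0.01],"angular":[0,0,0]},{"translation":[0,0,0.015],"angular":[0,0,0]},{"translation":[0,0,0.015],"angular":[0,0,0]},{"translation":[0,0,0.015],"angular":[0,0,0]}]}}

```text
time: 12.52
eef_pos: [0.4638, -0.2337, 0.0073]
eef_rot: [0.665, -0.664, 0.242, -0.242]
contact_force: [-0.0, 0.9, -0.4]
finger_gap: -0.0
```

```bash
cat > st.py <<'E'
from h import *
C=np.array([.608,-.059]);s=manip.read_state();d=s["eef_pos"][:2]-C;F=s["contact_force"];u=-d/np.hypot(*d)
print("r",np.hypot(*d).round(4),"ang",np.degrees(np.arctan2(u[1],u[0])).round(2),"Frad",(F[:2]@u).round(2),"F",F.round(2),"z",s["eef_pos"][2].round(4),s["time"])
E
python3 st.py; python3 track.py
```

```text
r 0.2265 ang 50.46 Frad 0.66 F [-0.01  0.86 -0.44] z 0.0073 12.5167
rot deg [(np.float64(91.5), 92.2), (np.float64(92.0), 92.2), (np.float64(91.0), 89.9), (np.float64(92.5), 89.8), (np.float64(90.5), 85.4), (np.float64(93.0), 85.3)] self 96.8
```

Emit:
{"method": "drive_tool", "body": {"commands": [{"translation":[0,0,0.003],"angular":[0,0,0]},{"translation":[0,0,0.006],"angular":[0,0,0]},{"translation":[0,0,0.009],"angular":[0,0,0]},{"translation":[0,0,0.012],"angular":[0,0,0]},{"translation":[0,0,0.012],"angular":[0,0,0]}]}}

```text
time: 12.98
eef_pos: [0.4718, -0.2241, 0.0072]
eef_rot: [0.665, -0.664, 0.242, -0.242]
contact_force: [-0.3, 0.2, -0.0]
finger_gap: -0.003
```

```bash
python3 st.py; python3 track.py pics/t7.png; python3 - <<'E'
from h import *
c=cam("wrist","pics/w7.png");C=np.array([.608,-.059]);u=np.array([np.cos(np.radians(50.3)),np.sin(np.radians(50.3))])
for r in(.15,.2,.21):print(r,proj(c,[*(C-u*r),.024]).round(1))
E
```

```text
r 0.2141 ang 50.47 Frad -0.08 F [-0.35  0.19 -0.04] z 0.0072 12.9833
rot deg [(np.float64(91.5), 92.2), (np.float64(92.0), 92.2), (np.float64(91.0), 89.9), (np.float64(92.5), 89.8), (np.float64(90.5), 85.4), (np.float64(93.0), 85.3)] self 96.8
0.15 [314.3 146.1]
0.2 [315.1 246.1]
0.21 [315.2 263.5]
```

View pics/w7.png

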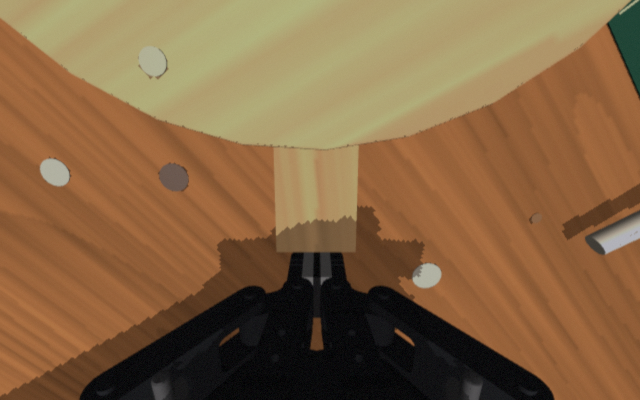

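In the wrist view the wedge's thick end is at row 252, r≈0.203. The finger is on it and the wedge is centred. Now I push in small steps.

Emit:
{"method": "drive_tool", "body": {"commands": [{"translation":[0,0,0.001],"angular":[0,0,0]},{"translation":[0,0,0.002],"angular":[0,0,0]},{"translation":[0,0,0.003],"angular":[0,0,0]},{"translation":[0,0,0.003],"angular":[0,0,0]}]}}

```text
time: 13.42
eef_pos: [0.4733, -0.2225, 0.0072]
eef_rot: [-0.664, 0.664, -0.242, 0.242]
contact_force: [0.8, 0.4, 0.3]
finger_gap: 0.003
```

Emit:
{"method": "drive_tool", "body": {"commands": [{"translation":[0,0,0.001],"angular":[0,0,0]},{"translation":[0,0,0.002],"angular":[0,0,0]},{"translation":[0,0,0.002],"angular":[0,0,0]}]}}

```text
time: 13.67
eef_pos: [0.4746, -0.2209, 0.0072]
eef_rot: [0.664, -0.664, 0.242, -0.242]
contact_force: [0.1, -0.2, -0.0]
finger_gap: -0.002
```

Emit:
{"method": "drive_tool", "body": {"commands": [{"translation":[0,0,0.001],"angular":[0,0,0]},{"translation":[0,0,0.001],"angular":[0,0,0]},{"translation":[0,0,0.001],"angular":[0,0,0]}]}}

```text
time: 13.92
eef_pos: [0.4752, -0.2202, 0.0072]
eef_rot: [0.664, -0.664, 0.242, -0.242]
contact_force: [-0.6, -0.1, -0.4]
finger_gap: -0.004
```

Emit:
{"method": "drive_tool", "body": {"commands": [{"translation":[0,0,0.001],"angular":[0,0,0]},{"translation":[0,0,0.001],"angular":[0,0,0]},{"translation":[0,0,0.001],"angular":[0,0,0]}]}}

```text
time: 14.17
eef_pos: [0.4758, -0.2194, 0.0072]
eef_rot: [0.664, -0.664, 0.242, -0.242]
contact_force: [0.4, 0.0, 0.2]
finger_gap: -0.003
```

Emit:
{"method": "drive_tool", "body": {"commands": [{"translation":[0,0,0.0006],"angular":[0,0,0]},{"translation":[0,0,0.0006],"angular":[0,0,0]},{"translation":[0,0,0.0006],"angular":[0,0,0]}]}}

```text
time: 14.42
eef_pos: [0.4761, -0.219, 0.0072]
eef_rot: [-0.664, 0.664, -0.242, 0.242]
contact_force: [0.0, 0.1, 0.4]
finger_gap: 0.001
```

Emit:
{"method": "drive_tool", "body": {"commands": [{"translation":[0,0,0.001],"angular":[0,0,0]},{"translation":[0,0,0.001],"angular":[0,0,0]},{"translation":[0,0,0.001],"angular":[0,0,0]}]}}

```text
time: 14.67
eef_pos: [0.4769, -0.2182, 0.0072]
eef_rot: [0.664, -0.664, 0.242, -0.242]
contact_force: [0.4, 0.3, -0.0]
finger_gap: 0.002
```

Emit:
{"method": "drive_tool", "body": {"commands": [{"translation":[0,0,0.0008],"angular":[0,0,0]},{"translation":[0,0,0.0008],"angular":[0,0,0]},{"translation":[0,0,0.0008],"angular":[0,0,0]}]}}

```text
time: 14.92
eef_pos: [0.4773, -0.2176, 0.0072]
eef_rot: [0.664, -0.664, 0.242, -0.242]
contact_force: [0.6, 0.8, -0.1]
finger_gap: 0.002
```

Emit:
{"method": "drive_tool", "body": {"commands": [{"translation":[0,0,0.001],"angular":[0,0,0]},{"translation":[0,0,0.001],"angular":[0,0,0]},{"translation":[0,0,0.001],"angular":[0,0,0]}]}}

```text
time: 15.17
eef_pos: [0.478, -0.2168, 0.0072]
eef_rot: [0.664, -0.664, 0.242, -0.242]
contact_force: [-0.7, 0.2, -0.0]
finger_gap: 0.0
```

Emit:
{"method": "drive_tool", "body": {"commands": [{"translation":[0,0,0.0008],"angular":[0,0,0]},{"translation":[0,0,0.0008],"angular":[0,0,0]},{"translation":[0,0,0.0008],"angular":[0,0,0]}]}}

```text
time: 15.42
eef_pos: [0.4785, -0.2162, 0.0072]
eef_rot: [0.664, -0.664, 0.242, -0.242]
contact_force: [-0.4, 0.8, -0.3]
finger_gap: 0.003
```

```bash
python3 st.py;python3 st.py; python3 track.py
```

```text
r 0.2037 ang 50.52 Frad 0.37 F [-0.43  0.83 -0.34] z 0.0072 15.4167
r 0.2037 ang 50.52 Frad 0.37 F [-0.43  0.83 -0.34] z 0.0072 15.4167
rot deg [(np.float64(91.5), 92.2), (np.float64(92.0), 92.2), (np.float64(91.0), 89.9), (np.float64(92.5), 89.8), (np.float64(90.5), 85.4), (np.float64(93.0), 85.3)] self 96.8
```

Emit:
{"method": "drive_tool", "body": {"commands": [{"translation":[0,0,0.001],"angular":[0,0,0]},{"translation":[0,0,0.001],"angular":[0,0,0]},{"translation":[0,0,0.001],"angular":[0,0,0]}]}}

```text
time: 15.72
eef_pos: [0.4791, -0.2155, 0.0072]
eef_rot: [0.664, -0.664, 0.242, -0.242]
contact_force: [-0.4, -0.8, -0.0]
finger_gap: 0.002
```

Emit:
{"method": "drive_tool", "body": {"commands": [{"translation":[0,0,0.0008],"angular":[0,0,0]},{"translation":[0,0,0.0008],"angular":[0,0,0]},{"translation":[0,0,0.0008],"angular":[0,0,0]}]}}

```text
time: 15.97
eef_pos: [0.4796, -0.2149, 0.0072]
eef_rot: [0.664, -0.664, 0.242, -0.242]
contact_force: [0.6, 0.5, 1.2]
finger_gap: 0.001
```

Emit:
{"method": "drive_tool", "body": {"commands": [{"translation":[0,0,0.001],"angular":[0,0,0]},{"translation":[0,0,0.001],"angular":[0,0,0]},{"translation":[0,0,0.001],"angular":[0,0,0]}]}}

```text
time: 16.22
eef_pos: [0.4801, -0.2143, 0.0072]
eef_rot: [-0.664, 0.665, -0.242, 0.242]
contact_force: [-0.6, -0.4, -0.3]
finger_gap: 0.003
```

Emit:
{"method": "drive_tool", "body": {"commands": [{"translation":[0,0,0.0008],"angular":[0,0,0]},{"translation":[0,0,0.0008],"angular":[0,0,0]},{"translation":[0,0,0.0008],"angular":[0,0,0]}]}}

```text
time: 16.47
eef_pos: [0.4803, -0.2141, 0.0072]
eef_rot: [-0.664, 0.665, -0.242, 0.242]
contact_force: [-3.6, -2.0, 1.9]
finger_gap: 0.002
```

Emit:
{"method": "drive_tool", "body": {"commands": [{"translation":[0,0,0.0003],"angular":[0,0,0]},{"translation":[0,0,0.0003],"angular":[0,0,0]},{"translation":[0,0,0.0003],"angular":[0,0,0]}]}}

```text
time: 16.72
eef_pos: [0.4804, -0.2139, 0.0072]
eef_rot: [-0.664, 0.665, -0.242, 0.242]
contact_force: [-3.7, -3.6, 0.9]
finger_gap: 0.0
```

```bash
python3 st.py; python3 track.py; python3 st.py
```

```text
r 0.2007 ang 50.53 Frad -5.18 F [-3.74 -3.63  0.92] z 0.0072 16.7167
rot deg [(np.float64(91.5), 92.2), (np.float64(92.0), 92.2), (np.float64(91.0), 89.9), (np.float64(92.5), 89.8), (np.float64(90.5), 85.4), (np.float64(93.0), 85.3)] self 96.8
r 0.2006 ang 50.54 Frad -3.53 F [-2.65 -2.39  1.28] z 0.0072 16.7667
```

Emit:
{"method": "drive_tool", "body": {"commands": [{"translation":[0,0,0.0004],"angular":[0,0,0]},{"translation":[0,0,0.0004],"angular":[0,0,0]},{"translation":[0,0,0.0004],"angular":[0,0,0]}]}}

```text
time: 17.02
eef_pos: [0.4806, -0.2137, 0.0072]
eef_rot: [-0.664, 0.665, -0.242, 0.242]
contact_force: [-3.9, -3.1, 2.1]
finger_gap: 0.001
```

```bash
python3 st.py; python3 track.py; python3 st.py
```

```text
r 0.2004 ang 50.54 Frad -4.91 F [-3.93 -3.13  2.09] z 0.0072 17.0167
rot deg [(np.float64(91.5), 92.2), (np.float64(92.0), 92.2), (np.float64(91.0), 89.9), (np.float64(92.5), 89.8), (np.float64(90.5), 85.4), (np.float64(93.0), 85.3)] self 96.8
r 0.2004 ang 50.55 Frad -5.68 F [-3.67 -4.33  2.23] z 0.0072 17.0667
```

Emit:
{"method": "drive_tool", "body": {"commands": [{"translation":[0,0,0.0005],"angular":[0,0,0]},{"translation":[0,0,0.0005],"angular":[0,0,0]},{"translation":[0,0,0.0005],"angular":[0,0,0]}]}}

```text
time: 17.32
eef_pos: [0.4807, -0.2136, 0.0072]
eef_rot: [-0.664, 0.665, -0.242, 0.242]
contact_force: [-4.0, -5.0, 2.7]
finger_gap: 0.003
```

```bash
python3 st.py; python3 track.py; python3 st.py
```

```text
r 0.2003 ang 50.54 Frad -6.43 F [-4.01 -5.03  2.74] z 0.0072 17.3167
rot deg [(np.float64(91.5), 92.2), (np.float64(92.0), 92.2), (np.float64(91.0), 89.9), (np.float64(92.5), 89.8), (np.float64(90.5), 85.4), (np.float64(93.0), 85.3)] self 96.8
r 0.2004 ang 50.54 Frad -6.8 F [-4.94 -4.74  2.92] z 0.0072 17.3667
```

A push of about 6.6 N is within the 5–12 N range, so I back off.

Emit:
{"method": "drive_tool", "body": {"commands": [{"translation":[0,0,-0.001],"angular":[0,0,0]},{"translation":[0,0,-0.003],"angular":[0,0,0]},{"translation":[0,0,-0.01],"angular":[0,0,0]},{"translation":[0,0,-0.03],"angular":[0,0,0]},{"translation":[0,-0.01,-0.05],"angular":[0,0,0]},{"translation":[0,-0.04,-0.06],"angular":[0,0,0]},{"translation":[0,-0.07,-0.06],"angular":[0,0,0]},{"translation":[0,-0.07,-0.06],"angular":[0,0,0]}]}}

```text
time: 18.03
eef_pos: [0.4464, -0.2608, 0.0826]
eef_rot: [-0.664, 0.665, -0.239, 0.246]
contact_force: [1.2, -0.1, 1.3]
finger_gap: -0.0
```

```bash
python3 st.py; python3 track.py pics/t8.png; python3 - <<'E'
from h import *
c=cam("wrist");C=np.array([.608,-.059]);u=np.array([np.cos(np.radians(50.5)),np.sin(np.radians(50.5))])
im=c["img"][:,:,::-1].copy()
for r in(.15,.19):cv2.drawMarker(im,tuple(int(v) for v in proj(c,[*(C-u*r),.024])),(255,0,255),0,10)
t=cv2.imread("pics/t8.png")[120:300,250:450]
cv2.imwrite("pics/w8.png",np.hstack([cv2.resize(im[:,120:520],(400,400)),cv2.resize(t,(400,400))]))
E
```

```text
r 0.2585 ang 51.32 Frad 0.63 F [ 1.16 -0.11  1.29] z 0.0826 18.0333
rot deg [(np.float64(91.5), 92.2), (np.float64(92.0), 92.2), (np.float64(91.0), 89.9), (np.float64(92.5), 89.8), (np.float64(90.5), 85.4), (np.float64(93.0), 85.3)] self 96.8
```

View pics/w8.png

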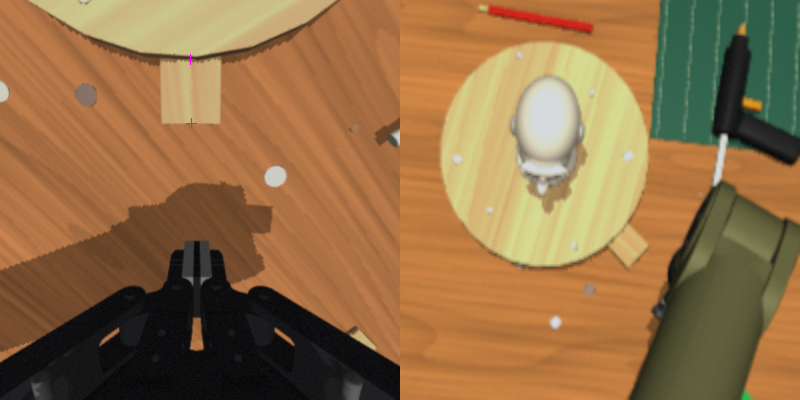

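The wedge end stays at r≈0.190 with 70 mm inside the rim, the board has not moved, and the fingers are clear. Handing in.

```bash
python3 -c "
from h import *
print(manip.job_done())"
```

```text
the job is handed in; nothing more can be done
None
```

The head faces the front, the wedge is jammed under the rim, and I handed the job in at about 18 s. No verdict was reported.

- **Turning:** I pressed the shut fingertips on the board's upper face near the rim, with 5–10 N in the readings between moves. The board turned 91.7° anticlockwise, tracked by the spots on it.
- **Facing:** The last measured facing is between 180° and 183.6°, where 180° is straight to the front. The nose estimate (180.2–180.5°) and the ear-line estimates (182.7° and 183.6°) disagree by about 3°, all inside the 8° limit.
- **Wedge:** I gripped the larger plain wedge, slid it radially in under the rim tip first, let go, and pushed its thick end until the push read about 6.6 N.
- **Last check:** After backing off, the wedge stayed put with about 70 mm inside the rim. The board had not turned and the fingers touched nothing.
- **Not checked:** I could not measure the wedge's force on the board directly, so the 2 N and 15 N limits rest on the push force. I saw no bystander disturbed, but did not measure their positions, and the final picture does not show the tin or the pen jar.

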